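# Sort incoming specimens by cap colour, urgent one first

## Robot

A 6-joint arm with a two-finger parallel gripper is mounted at the origin on the work surface. World frame = base frame: x ahead of the robot, y to its left, z up, the work surface at z = 0. Lengths are in m, angles in rad, forces in N, time in s.
With the tool pointing down it reaches from about 0.35 to 1 m from the base axis. Payload 7.1 kg.
Tool frame: the origin (TCP) lies between the finger pads; the fingertips stand 22 mm ahead of it and the grasp point (between the pads) lies 3 mm ahead of it; z points along the fingers, y is the line along which they close (so a half turn about z gives the same grasp; the last joint's range is limited). The gripper opens to 85 mm and grips with 20 to 120 N. Pads are 22 mm wide; open, the fingers measure 114 mm over their backs; the gripper's body (76 mm by 85 mm) begins 54 mm behind the grasp point. The pads swing forward as they close: fully open they stand 13 mm farther back than shut.
Start: joints at [-1.244, 0.423, 1.63, -0, 1.089, -0.019], TCP at [0.212, -0.588, 0.253] pointing down, gripper open.
Joint ranges: [-3, 3], [-0.9, 2.11], [0.09, 2.58], [-1.31, 4.45], [0.11, 2.69], [-2.54, 2.54]. Speed limits (rad/s): [2.39, 2.39, 3.01, 3.14, 3.14, 3.14].

## Interface

Orientations are given as a rotation vector (axis times angle).
In Python, from rig import manip gives the robot as it stands. The module is installed in compiled form; this text tells all that it offers. Calls block until the motion is done:
- manip.move_to(position, orientation): joint-space move of the TCP to a pose.
- manip.servo_line(position, orientation=None, rate=0.15): straight line of the TCP; orientation=None keeps the orientation; rate is the mean speed in m/s.
- manip.set_joints(angles): joint-space move.
- manip.command_gripper(opening, f_grip=None): finger opening in m; f_grip is the grip in N (None keeps the last); returns when the fingers have stopped.
- manip.hold(seconds).
- manip.solve_ik(position, orientation): joint angles nearest the present ones, or None.
- manip.camera(name): name is "scene" or "side" or "wrist"; returns a dict with "image" (384x512x3 uint8, red, green, blue), "fx", "fy", "cx", "cy" (pixels), "cam_to_world" (4x4, takes a point from camera to world coordinates); the wrist camera has in their place "mount" (4x4, takes a point from camera to tool coordinates, whose origin is the TCP and whose axes are the flange's). Camera axes: x right, y down, z forward; pixel columns grow to the right and rows downward; lengths in m; the calibration is good to about 2 mm. A picture is of the moment at which its call begins: read the wrist's pose just before it. There is no depth.
A pose or a line that the arm cannot do raises manip.IKError and nothing moves.
- manip.sign_off(): hands the job in; it is judged then, once.
Readings, each from a call of its own:
- manip.get_time(): time.
- manip.get_joint_positions(): joint angles.
- manip.get_joint_vel(): joint speeds.
- manip.get_tau(): joint torques, N m.
- manip.get_position(): TCP position.
- manip.get_ee_rot(): TCP orientation.
- manip.get_contact_force(): force on the tool from outside, world axes, zero at the start.
- manip.get_torque(): the same for the moment, N m.
- manip.get_width(): finger opening in m.
- manip.get_grip_force(): force on a finger pad.
Only numpy, scipy, OpenCV 4.12 (cv2) and the standard library are available. Lean on these libraries where they do the work, as an engineer would, in place of code of your own. Each camera call takes 0.05 s, during which the arm holds its last target. There are 200 camera calls.

## Task

Sort the four coloured specimens into the trays of their own colour, each set down in the middle of its tray and let go: the urgent red-lidded pot must be in its tray before you move any of the others. Keep the pots, the vial and the jar upright all the time, and lay the purple slide box flat and lengthways in its tray. The white-lidded pot and the white-capped vial are not yours: leave them standing where they are.

Things in the scene. Friction and masses are not known exactly. Their poses are not given: they have to be found in the camera images.
- red_pot: urgent specimen pot standing upright, loose: frosted body 46 mm diameter with white paper label, red screw lid 52 mm diameter from 54 mm up to the top at 68 mm. Origin: centre of its underside, z up its axis. About 60 g.
- yellow_vial: slim specimen vial standing upright, loose: frosted body 29 mm diameter with white label, yellow cap 30 mm diameter from 54 mm up to the top at 70 mm. Origin: centre of its underside, z up. About 40 g.
- blue_jar: low wide specimen jar standing upright, loose: frosted body 52 mm diameter with white label, blue lid 58 mm diameter from 30 mm up to the top at 46 mm. Origin: centre of its underside, z up. About 60 g.
- purple_box: purple slide box lying flat, loose: 84 mm long (its x), 34 mm wide (its y), 24 mm high, white label on top. Origin: centre of its underside, z up. About 70 g.
- white_pot: specimen pot of the red pot's shape and size (52 mm lid, 68 mm high) but with a white lid, loose; not part of the job. Origin: centre of its underside.
- white_vial: specimen vial of the yellow vial's shape and size (30 mm cap, 70 mm high) but with a white cap, loose; not part of the job. Origin: centre of its underside.
- red_tray: red open tray fixed to the bench: outside 112 mm long (its x) by 82 mm wide (its y), 10 mm high; floor and walls 3 mm thick, so 106 x 76 mm inside and 7 mm deep, floor 3 mm above the bench. Origin: centre of its underside, z up. The trays lie left and right of the specimens, two a side.
- yellow_tray: yellow open tray fixed to the bench: outside 112 mm long (its x) by 82 mm wide (its y), 10 mm high; floor and walls 3 mm thick, so 106 x 76 mm inside and 7 mm deep, floor 3 mm above the bench. Origin: centre of its underside, z up. The trays lie left and right of the specimens, two a side.
- blue_tray: blue open tray fixed to the bench: outside 112 mm long (its x) by 82 mm wide (its y), 10 mm high; floor and walls 3 mm thick, so 106 x 76 mm inside and 7 mm deep, floor 3 mm above the bench. Origin: centre of its underside, z up. The trays lie left and right of the specimens, two a side.
- purple_tray: purple open tray fixed to the bench: outside 112 mm long (its x) by 82 mm wide (its y), 10 mm high; floor and walls 3 mm thick, so 106 x 76 mm inside and 7 mm deep, floor 3 mm above the bench. Origin: centre of its underside, z up. The trays lie left and right of the specimens, two a side.

How it is judged:
On the way:
1. the urgent red pot stands in the red tray, let go (horizontal distance between red_pot and red_tray below 0.015 m and z of red_pot in the frame of red_tray below 0.008 m and angle between red_pot's own z axis and vertical below 0.15 rad and linear speed of red_pot below 0.02 m/s and angular speed of red_pot below 0.3 rad/s and contact force between red_pot and the fingers below 0.1 N), for 0.2 s.
At the end, for the whole second after the job is handed in: Each coloured specimen rests, released and still, on the floor of its colour's tray, within 15 mm of the middle and 0.15 rad of upright or flat; the purple box within 0.25 rad of the tray's long axis; both white-capped ones upright within 20 mm of their start (all of step 1 and horizontal distance between yellow_vial and yellow_tray below 0.015 m and z of yellow_vial in the frame of yellow_tray below 0.008 m and angle between each of yellow_vial, blue_jar, purple_box, white_pot, white_vial's own z axis and vertical below 0.15 rad and linear speed of each of yellow_vial, blue_jar, purple_box below 0.02 m/s and angular speed of each of yellow_vial, blue_jar, purple_box below 0.3 rad/s and contact force between each of yellow_vial, blue_jar, purple_box and the fingers below 0.1 N and horizontal distance between blue_jar and blue_tray below 0.015 m and z of blue_jar in the frame of blue_tray below 0.008 m and horizontal distance between purple_box and purple_tray below 0.015 m and z of purple_box in the frame of purple_tray below 0.008 m and angle between the x axis of purple_box and the x axis of purple_tray, either way round below 0.25 rad and distance of each of white_pot, white_vial from where it was at the start of the episode below 0.02 m); the robot touches nothing.
It fails at once if another coloured specimen is moved more than 40 mm while the red pot is not yet in the red tray (its centre over 20 mm from the tray's middle, or its underside over 15 mm above the tray's) (distance of any of yellow_vial, blue_jar, purple_box from where it was at the start of the episode above 0.04 m and (horizontal distance between red_pot and red_tray above 0.02 m or z of red_pot in the frame of red_tray above 0.015 m)).
It fails at once if a pot, vial or jar is tipped more than 0.6 rad (34 degrees) (angle between any of red_pot, yellow_vial, blue_jar, white_pot, white_vial's own z axis and vertical above 0.6 rad).
It fails at once if a white-capped pot or vial is moved more than 20 mm (distance of any of white_pot, white_vial from where it was at the start of the episode above 0.02 m).
It also fails if it takes over 99 s, if anything falls off the work surface, if the arm or the gripper's body presses on something with over 40 N, if the wrist force passes 120 N, or if a joint passes its speed limit or range.

## Working session

There is one attempt and no reset: what is moved stays moved. The work goes in short steps, each a Python script; the robot and the scene stay as the last script left them, time stands still between calls to the robot, and variables do not carry over. Pictures are saved under pics/ and viewed, at most 14 in all, crops included, and the job is handed in when it is done.

```bash
mkdir -p pics; python3 - <<'E'
from rig import manip
import cv2,numpy as np
for n in ["scene","side"]:
    c=manip.camera(n); cv2.imwrite(f"pics/{n}0.png",cv2.resize(c["image"][:,:,::-1],(800,600),interpolation=cv2.INTER_CUBIC))
    print(n,c["fx"],c["cx"],c["cy"],np.round(c["cam_to_world"],3).tolist())
c=manip.camera("wrist");print(c["fx"],c["mount"].round(4).tolist())
print(manip.get_position(),manip.get_ee_rot(),manip.get_time())
E
```

```text
scene 492.4535478064203 252.54279647193698 189.46239605357778 [[0.463, 0.572, -0.677, 1.187], [0.886, -0.283, 0.368, -0.335], [0.019, -0.77, -0.638, 0.622], [0.0, 0.0, 0.0, 1.0]]
side 415.5544087662013 258.6668185201673 189.26187782156134 [[0.996, -0.055, 0.074, 0.49], [-0.09, -0.747, 0.659, -0.545], [0.019, -0.663, -0.749, 0.651], [0.0, 0.0, 0.0, 1.0]]
331.6487273951805 [[-0.0011, -0.9628, -0.2701, 0.0676], [1.0, -0.0013, 0.0004, -0.0001], [-0.0007, -0.2701, 0.9628, -0.1218], [0.0, 0.0, 0.0, 1.0]]
[ 0.21174201 -0.58760829  0.25269533] [-3.09355424e+00 -5.40263133e-01  3.08989178e-04] 0.15
```

View pics/scene0.png

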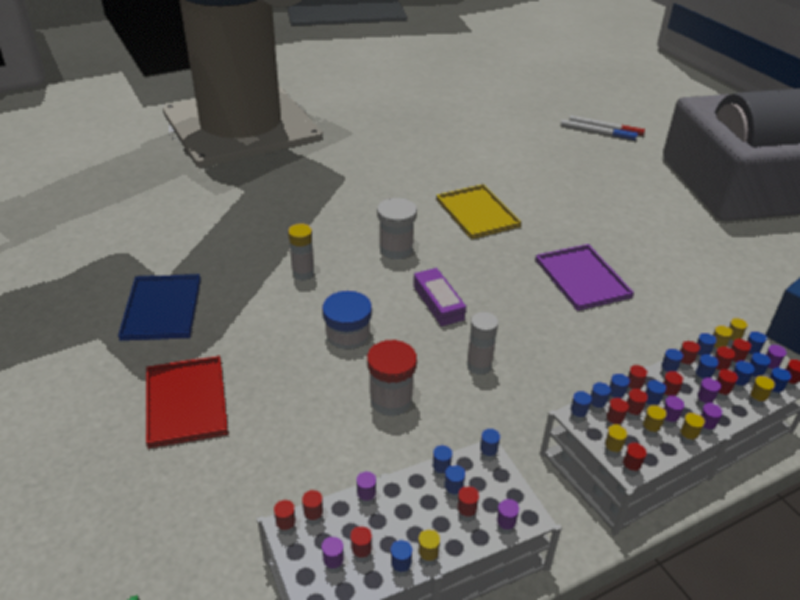

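View pics/side0.png

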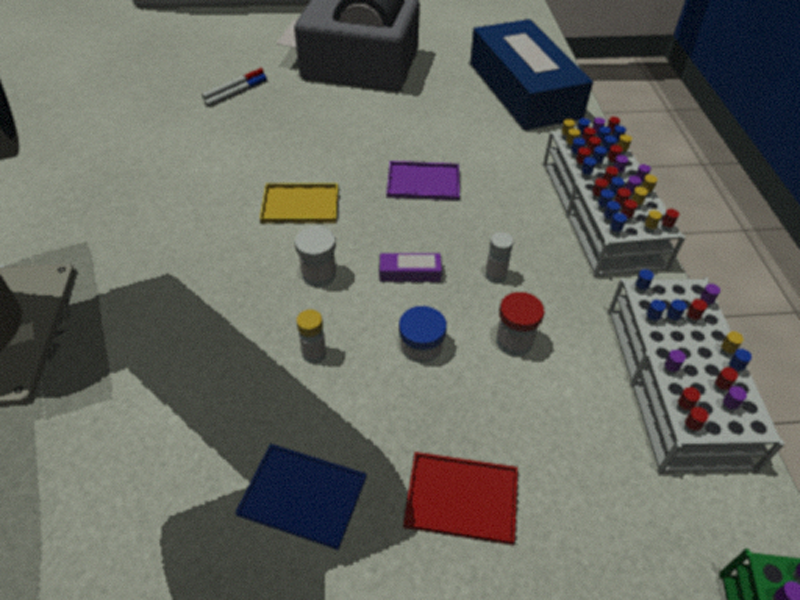

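The scene view shows (800x600 px) red pot lid (392,357), blue (347,309), yellow cap (301,231), white pot (397,209), white vial (484,321), box (441,296). The blue and red trays are at the left, yellow and purple at the right. The side view agrees: red (522,310), blue (423,326), yellow (310,319), white pot (315,240), white vial (501,241).

```bash
cat > h.py <<'E'
from rig import manip
import cv2,numpy as np
from scipy.spatial.transform import Rotation as R
def proj(c,uv,z,T=None):
    T=c["cam_to_world"] if T is None else T
    uv=np.atleast_2d(uv).astype(float)
    d=np.c_[(uv[:,0]-c["cx"])/c["fx"],(uv[:,1]-c["cy"])/c["fy"],np.ones(len(uv))]@T[:3,:3].T
    return (T[:3,3]+d*((z-T[2,3])/d[:,2])[:,None])[:,:2]
def wrist():
    p,r=manip.get_position(),manip.get_ee_rot(); c=manip.camera("wrist")
    T=np.eye(4);T[:3,:3]=R.from_rotvec(r).as_matrix();T[:3,3]=p
    return c,T@c["mount"]
HUE={"red":(172,8),"yellow":(20,34),"blue":(105,125),"purple":(130,160)}
def blobs(img,col,mina=60):
    h=cv2.cvtColor(img,cv2.COLOR_RGB2HSV); a,b=HUE[col]
    H=h[:,:,0]; m=((H>=a)&(H<=b)) if a<b else ((H>=a)|(H<=b))
    m=(m&(h[:,:,1]>110)&(h[:,:,2]>40)).astype(np.uint8)
    cs,_=cv2.findContours(m,cv2.RETR_EXTERNAL,cv2.CHAIN_APPROX_NONE)
    return [k[:,0,:] for k in cs if cv2.contourArea(k)>mina]
def rot(yaw): # tool down; tool y axis (closing) at angle yaw+90deg ; tool x at yaw
    return R.from_matrix(np.array([[np.cos(yaw),np.sin(yaw),0],[np.sin(yaw),-np.cos(yaw),0],[0,0,-1]])).as_rotvec()
E
python3 - <<'E'
from h import *
P={"red":((392,357),(522,310),.068),"yel":((301,231),(310,319),.07),"blue":((347,309),(423,326),.046),"wpot":((397,209),(315,240),.068),"wvial":((484,321),(501,241),.07),"box":((441,290),(411,262),.024)}
cs=[manip.camera(n) for n in("scene","side")]
for k,(a,b,z) in P.items(): print(k,[proj(c,(np.array(u)+.5)/1.5625-.5,z).round(3).tolist() for c,u in zip(cs,(a,b))])
for n,c in zip("SD",cs):
  for col in HUE:
    for k in blobs(c["image"],col):
        w=proj(c,k,.01).astype(np.float32); print(n,col,k.mean(0).round(),np.round(cv2.minAreaRect(w)[0],3),np.round(cv2.minAreaRect(w)[1],3),round(cv2.minAreaRect(w)[2]))
print(manip.solve_ik([.5,-.1,.4],rot(0)))
E
```

```text
red [[[0.685, -0.063]], [[0.684, -0.065]]]
yel [[[0.436, -0.062]], [[0.435, -0.061]]]
blue [[[0.572, -0.063]], [[0.567, -0.062]]]
wpot [[[0.442, 0.07]], [[0.441, 0.072]]]
wvial [[[0.681, 0.051]], [[0.681, 0.051]]]
box [[[0.567, 0.067]], [[0.566, 0.067]]]
S red [231. 345.] [ 0.829 -0.17 ] [0.018 0.029] 63
S red [182. 329.] [ 0.771 -0.221] [0.017 0.029] 68
S red [200. 322.] [ 0.774 -0.193] [0.016 0.03 ] 67
S red [299. 320.] [ 0.836 -0.06 ] [0.018 0.032] 58
S red [406. 291.] [0.867 0.118] [0.019 0.036] 38
S red [430. 245.] [0.808 0.225] [0.017 0.038] 47
S red [403. 253.] [0.801 0.171] [0.032 0.097] 28
S red [508. 237.] [0.854 0.362] [0.012 0.042] 40
S red [118. 257.] [ 0.589 -0.262] [0.081 0.119] 76
S red [441. 224.] [0.78  0.279] [0.018 0.039] 46
S red [250. 230.] [ 0.636 -0.038] [0.054 0.063] 63
S red [467. 232.] [0.811 0.303] [0.031 0.103] 29
S yellow [274. 348.] [ 0.86  -0.116] [0.017 0.029] 61
S yellow [394. 279.] [0.84  0.117] [0.018 0.038] 46
S yellow [443. 272.] [0.864 0.199] [0.019 0.038] 36
S yellow [418. 267.] [0.837 0.171] [0.019 0.038] 40
S yellow [487. 248.] [0.857 0.308] 
[... 2202 characters left out ...]
0.883 0.027] [0.038 0.017] 66
D blue [392. 130.] [0.888 0.187] [0.128 0.038] 75
D blue [385.  93.] [0.906 0.328] [0.157 0.039] 50
D blue [340.  36.] [0.858 0.639] [0.134 0.265] 14
D blue [488.  53.] [1.262 0.551] [0.762 0.2  ] 63
D purple [505. 379.] [ 0.882 -0.38 ] [0.016 0.027] 85
D purple [470. 253.] [ 0.926 -0.167] [0.036 0.018] 52
D purple [432. 230.] [ 0.874 -0.108] [0.035 0.017] 42
D purple [454. 187.] [ 0.962 -0.007] [0.036 0.016] 50
D purple [263. 170.] [0.566 0.075] [0.039 0.084] 86
D purple [408. 113.] [0.946 0.243] [0.073 0.019] 44
D purple [271. 115.] [0.605 0.259] [0.083 0.109] 82
[-2.20735499e-01  1.03940955e-01  1.71331666e+00 -4.44089210e-16
  1.32433503e+00  1.35006083e+00]
```

```bash
cat >> h.py <<'E'
d=np.deg2rad
# name: (pick xy, pick yaw, place xy, place yaw, tcp z, open, release)
J={"red":((.6845,-.064),0,(.5885,-.2615),d(-14),.061,.075,.066),
"yellow":((.4355,-.0615),0,(.4145,.217),d(-4),.059,.06,.046),
"blue":((.5695,-.0625),0,(.4245,-.2455),d(-23),.039,.08,.072),
"purple":((.5665,.067),d(-4),(.606,.2585),d(-8),.031,.06,.048)}
def go(n,H=.22):
    a,ya,b,yb,z,o,r=J[n]
    manip.command_gripper(o,40); 
    if manip.get_time()<3: manip.move_to([*a,H],rot(ya))
    else: manip.servo_line([*a,H],rot(ya),.25)
    manip.servo_line([*a,z],None,.1); manip.command_gripper(0,40)
    print(n,"w",manip.get_width(),"F",manip.get_grip_force())
    manip.servo_line([*a,H],None,.15); print("lifted w",manip.get_width())
    manip.servo_line([*b,H],rot(yb),.2); manip.servo_line([*b,.05+z],None,.15); manip.servo_line([*b,z+.004],None,.04)
    manip.hold(.2); print("fz",manip.get_contact_force()); manip.command_gripper(r); manip.hold(.3)
    manip.servo_line([*b,H],None,.15); print(manip.get_time())
def look(f):
    c,T=wrist(); cv2.imwrite(f,cv2.resize(c["image"][:,:,::-1],(800,600))); return c,T
E
python3 - <<'E'
from h import *
go("red")
c,T=look("pics/r1.png")
for k in blobs(c["image"],"red",300): print(k.mean(0),[cv2.minAreaRect(proj(c,k,z,T).astype(np.float32)) for z in(.01,.071)])
E
```

```text
red w 0.05050813084139666 F 41.191080808639526
lifted w 0.05098638131048483
fz [-0.11455459  0.67942372 -0.30671354]
11.725
[260.77235772 163.88888889] [((0.586125373840332, -0.2614917755126953), (0.08151374012231827, 0.11175684630870819), 76.02741241455078), ((0.5985876321792603, -0.2645273804664612), (0.06647397577762604, 0.0911371186375618), 76.02738952636719)]
```

View pics/r1.png

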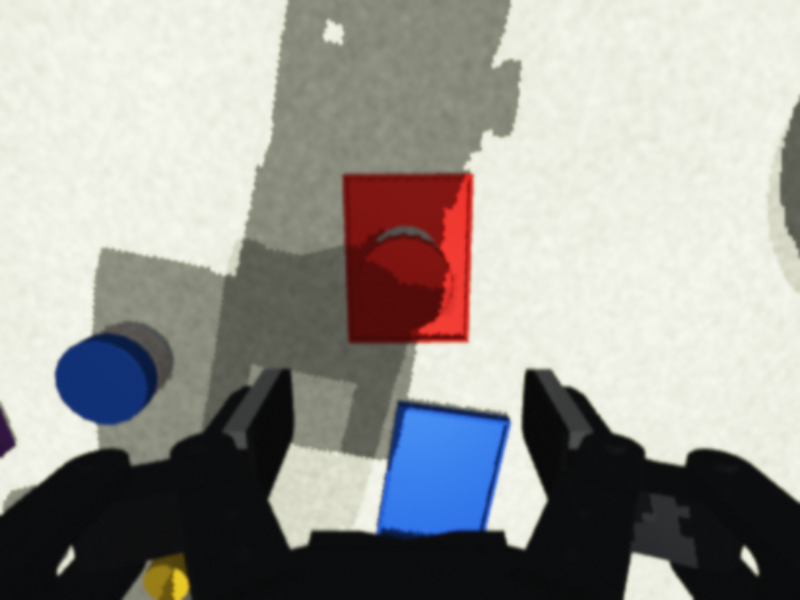

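The red pot stands upright in the red tray: lid centre about (407,284), tray spanning (343–473, 174–342). I'll carry on with the others.

```bash
python3 - <<'E'
from h import *
c,T=wrist(); print("red at",proj(c,[407/1.5625-.5,284/1.5625-.5],.071,T))
go("blue"); look("pics/b1.png")
go("yellow"); look("pics/y1.png")
E
```

```text
red at [[ 0.58724827 -0.26095261]]
blue w 0.05689586775403659 F 41.73982501029968
lifted w 0.056662117992757964
fz [ 0.96237662 -0.68219902 -0.88414063]
22.5
yellow w 0.02898328352419035 F 39.10717226564884
lifted w 0.028992338786712164
fz [ 0.62078857 -0.35728485 -0.28536903]
32.825
```

View pics/b1.png

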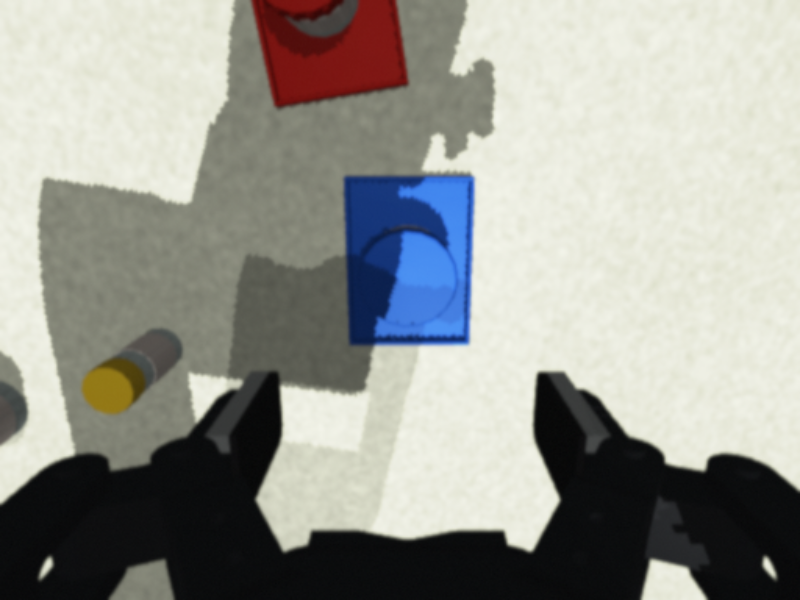

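View pics/y1.png

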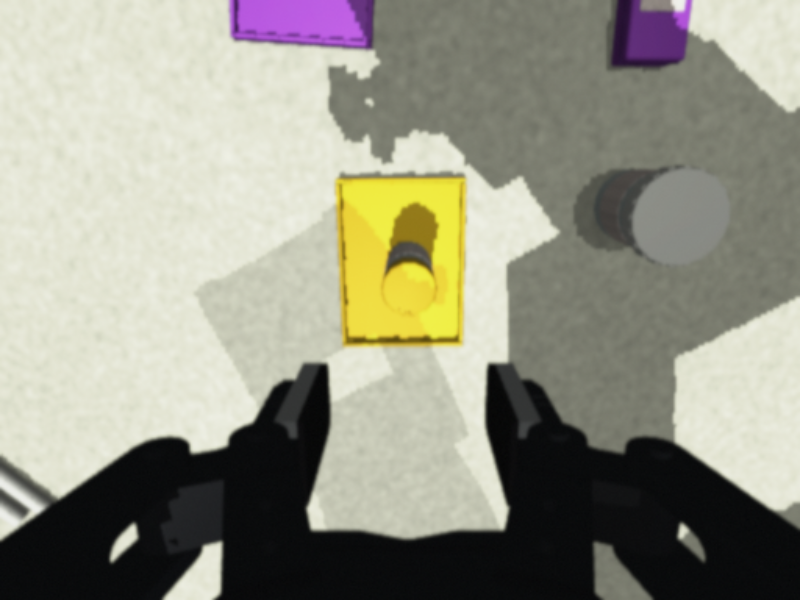

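The blue jar is upright and central in its tray (lid at (409,278)), and so is the yellow vial (cap at (409,287)). The white pot is still standing. The box is next.

```bash
python3 - <<'E'
from h import *
go("purple"); look("pics/p1.png")
manip.servo_line([.4,.0,.4],None,.25)
manip.set_joints([-1.244,.423,1.63,0,1.089,-.019])
c=manip.camera("scene"); cv2.imwrite("pics/s2.png",cv2.resize(c["image"][:,:,::-1],(800,600),interpolation=cv2.INTER_CUBIC)); print(manip.get_time())
E
```

```text
purple w 0.033262140535684534 F 40.61221361160278
lifted w 0.03307380112917107
fz [0.30104418 0.57513815 0.09334598]
43.6583
47.6833
```

View pics/p1.png

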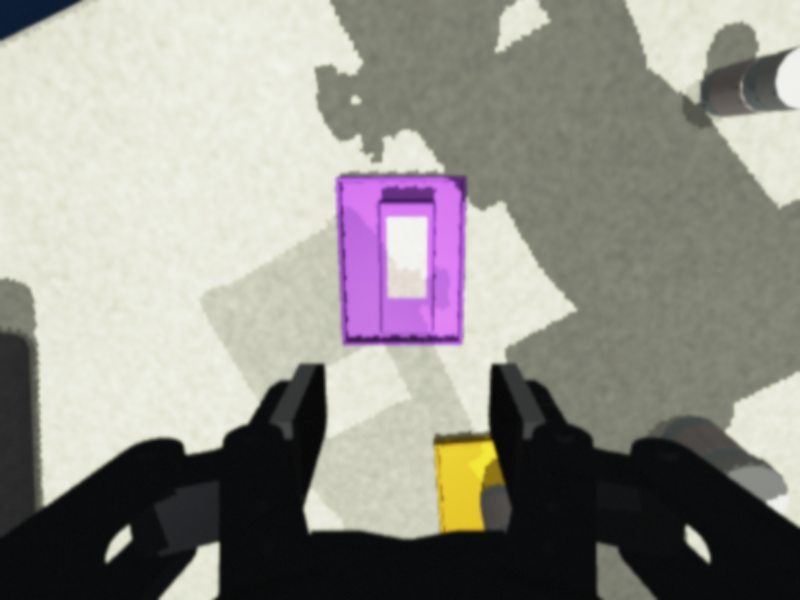

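View pics/s2.png

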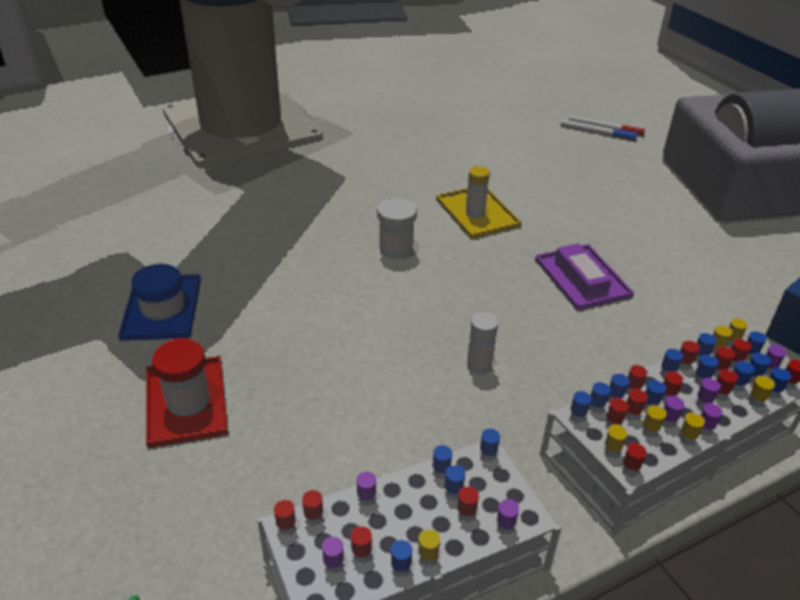

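The box lies flat and lengthways in the purple tray (box at (407,262), tray centre (402,260)). In the scene view every specimen is in its own tray, and the white ones have not moved: pot at (397,209), vial at (484,321).

```bash
python3 -c "
from rig import manip
print(manip.sign_off())"
```

```text
the job is handed in; nothing more can be done
None
```

I sorted all four specimens into their own trays, red pot first, left the white-capped pot and vial where they stood, and handed the job in at about 48 s. The final pictures show everything upright or flat and near the middle of its tray, but the interface returned no verdict.

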